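# Release the coffee tray's spring catch and slide the tray home

## Robot

A 6-joint arm with a two-finger parallel gripper is mounted at the origin on the work surface. World frame = base frame: x ahead of the robot, y to its left, z up, the work surface at z = 0. Lengths are in mm, angles in degrees, forces in N, time in s.
With the tool pointing down it reaches from about 400 to 825 mm from the base axis. Payload 7 kg.
Tool frame: the origin (TCP) lies between the finger pads; the fingertips stand 8 mm ahead of it and the grasp point (between the pads) lies 11 mm behind it (arm.finger_overhang is the distance from the TCP to the fingertips, in mm); z points along the fingers, y is the direction in which the jaws open and shut (so a half turn about z gives the same grasp; the last joint's range is limited). The gripper opens to 88 mm and grips with 3 to 60 N. Pads are 19 mm wide; open, the fingers measure 130 mm over their backs; the gripper's body (78 mm by 193 mm) begins 47 mm behind the grasp point.
Start: joints at [79.991, 20.546, 0.682, 0, -70.136, -16.507], TCP at [301.362, 603.967, 234.561] pointing down, gripper open.
Joint ranges: [-176.03, 176.03], [-82.01, 121.73], [-58.28, 71.71], [-173.87, 95.51], [-174.79, -0.11], [-173.66, 173.66]. Speed limits (degrees/s): [136.94, 136.94, 172.46, 180, 180, 180].

## Interface

Orientations are given as a 3x3 rotation matrix whose columns are the frame's x, y, z axes.
In Python, from rig import arm, imaging, job gives the robot as it stands.
- The arm moves only by the tool carry_out, never from a script. Its argument "steps" is a list that holds one entry, the list of rows, each a list of 6 numbers: the shift along the tool's x, y, z normalised to -1 to 1, where 1 is 0.8 m, then the turn, a rotation vector about the tool's x, y, z normalised to -1 to 1, where 1 is pi rad. In form: [[[dx, dy, dz, ax, ay, az], ...]]. A call has 1 to 8 rows; each row is the pose to reach, as a shift and turn from the pose measured when the call began, along the tool's axes at that moment, turning the shorter way round; what a row does not reach only later rows make up. A row lasts 1/8 s, in which the tool goes at most 62.5 mm and 10.7 degrees, less where a joint would pass 70% of its speed; a pose out of reach is approached as far as the arm can. A call with a number of a shift or a turn outside -1 to 1 is refused whole. A call with a gripper value outside its range is refused whole. "gripper" is the opening, from 0 (shut) to 1 (fully open), set as the call begins (left out, the last holds). The fingers move at their own pace and stop on an object; the grip force is fixed at half the most. Time passes only in rows, so rows that repeat a pose let the fingers close. It gives the time, the measured TCP pose, the force and the opening at its end, in the units of the state.
- arm.get_obs(): the state, without advancing time (a new reading comes with each control period).
- imaging.read_camera(name): name is "scene" or "top" or "wrist"; returns a dict with "img" (384x512x3 uint8, red, green, blue), "fx", "fy", "cx", "cy" (pixels), "eye" and "attitude" of the camera in the world. Camera axes: x right, y down, z forward; pixel columns grow to the right and rows downward; lengths in mm; the calibration is good to about 2 mm. A picture is of the moment at which its call begins. There is no depth.
- job.sign_off(): hands the job in, once; it reports no verdict.
The state is a dict: "clock": time; "joint_pos": joint angles; "joint_velocities": joint speeds; "effort": joint torques, N m; "tool_pos": TCP position; "ee_rot": TCP orientation; "ft_force": force on the tool from outside, world axes, zero at the start; "ft_torque": the same for the moment, N m; "width": finger opening in mm.
Only numpy, scipy, OpenCV 4.12 (cv2) and the standard library are available. Lean on these libraries where they do the work, as an engineer would, in place of code of your own. Each camera call takes 0.05 s, during which the arm holds its last target. There are 200 camera calls.

## Task

The pull-out cup tray of the coffee stand is locked out by the spring catch in the notch at its right side. With a fingertip press the catch down, and while holding it down push the tray in past it, on until the tray is fully home and the catch has sprung up again in the tray's other notch; then come clear. Only press and push, and lift nothing: leave the cups and the sugar jar untouched and standing on the tray, and the things on the counter where they are.

Things in the scene. Friction and masses are not known exactly. Their poses are not given: they have to be found in the camera images.
- stand: Fixed coffee stand: slide channels, guide of the spring catch, and a riser shelf at the far end. Origin on the counter straight below the middle of the catch. Its x axis is the way the tray goes in, z up, y left. The tray's deck lies on the catch's +y side; on the -y side the stand and tray end at y = -22 mm
- riser_front (a point): Middle of the top front edge of the riser shelf: bamboo deck on white side panels, top 120 mm above the counter, at the stand's x from 247 to 463 mm, y from 3 to 277 mm; a capsule rack and a tin on it reach up to 195 mm. Fixed
- tray (a joint): How far the tray is pushed in, m: about 0 = locked out (start), stop at 0.121 = fully home. Slides along the stand's x; about 3 N keeps it moving, 1.3 kg plus what stands on it. While the catch stands up in a notch the tray can move only about 3 mm
- tray_deck (a point): Point on top of the tray's bamboo deck, 32 mm above the counter; axes as the stand; moves with the tray. The deck is 435 x 210 mm with a steel rim up to 46 mm above the counter, at the stand's y from 38 to 254 mm; a steel wire handle at its front end (-x), at the start 165 to 190 mm before the catch
- front_notch (a point): Middle of the front notch of the tray's locking strip, on the strip's top. The steel strip runs along the tray's right side, stand's y -22 to 40 mm, 26 to 32 mm above the counter. It has two notches, each 44 mm long in x, open to the right, inner edge at y = +22 mm: the rear one holds the catch at the start; this one lies 120 mm nearer the tray's front and is over the catch when home
- catch (a joint): How far the spring catch is pressed down, m: 0 up, 0.021 on its hard stop; free of the tray from 0.016 on. 2.5 N to start it, 6.3 N near its stop; it moves only up and down and springs up when let go under a notch. Once the tray has gone in about 5 mm its strip keeps the catch down until the front notch arrives
- catch_top (a point): Middle of the top of the catch, a ribbed black pad 38 mm long (stand's x) and 30 mm wide, standing 10 mm above the strip: top 42 mm above the counter when up, 21 mm when fully down; below 26 mm the strip's underside clears it. Steel guide cheeks beside it reach 17 mm high
- push_tab (a point): On the push face of the tray's upright steel tab, at the +x edge of the rear notch, 22 mm beyond the catch's middle at the start, this point 42 mm above the counter. The face looks to -x, is 42 mm wide and reaches from 26 to 48 mm above the counter: a finger standing in the notch on the pressed catch pushes the tray in by it. Moves with the tray
- cup_a: White cup, loose on the tray, 68 mm across, 56 mm high, handle at its +y; origin under its foot
- cup_b: White cup like cup_a, loose on the tray
- sugar_jar: Glass jar with steel lid, loose on the tray, 62 mm across, 66 mm high; origin under its foot
- milk_jug: Steel milk jug on the counter right of the stand, 84 mm across, 95 mm high; origin under its foot, handle at its -y
- spoon: Steel spoon lying on the counter right of the stand, 140 mm long; origin at its middle, length along its x
- coffee_tin: Tin on the counter right of the stand, 74 mm across, 110 mm high; origin under its foot
- glass: Drinking glass on the counter left of the tray, 64 mm across, 90 mm high; origin under its foot
Mind the look-alikes: they are no part of the job. What is shaped like the cup_b but purple is not meant.

How it is judged (in metres and radians):
On the way, in this order (a step that is already met when the one before it is completed fails the run):
1. a finger holds the catch down, clear below the tray's strip, with the tray still out (value of joint catch above 0.0155 m and contact force between the fingers and catch above 1 N and value of joint tray below 0.005 m), for 0.05 s.
2. the tray has been slid past the held catch (value of joint tray above 0.012 m and value of joint catch above 0.013 m), for 0.05 s.
At the end, for the whole second after the job is handed in: The tray is home (pushed in more than 116.5 mm of 121), the catch has sprung up in the front notch (pressed less than 4 mm), and both cups and the sugar jar stand upright (within 0.15 rad) and still on the tray's deck (value of joint tray above 0.1165 m and value of joint catch below 0.004 m and angle between each of cup_a, cup_b, sugar_jar's own z axis and vertical below 0.15 rad and linear speed of each of cup_a, cup_b, sugar_jar below 0.02 m/s and z of cup_a in the frame of tray_deck between -0.006 and 0.006 m and z of cup_b in the frame of tray_deck between -0.006 and 0.006 m and z of sugar_jar in the frame of tray_deck between -0.006 and 0.006 m); the robot touches nothing.
It fails at once if a cup or the sugar jar is tipped (over 0.4 rad) or lifted off the tray (over 12 mm) (angle between any of cup_a, cup_b, sugar_jar's own z axis and vertical above 0.4 rad or z of any of cup_a, cup_b, sugar_jar in the frame of tray_deck above 0.012 m).
It fails at once if the robot handles a cup or the sugar jar (over 2 N) (contact force between any of the fingers, the arm and cup_a above 2 N or contact force between any of the fingers, the arm and cup_b above 2 N or contact force between any of the fingers, the arm and sugar_jar above 2 N).
It fails at once if a thing on the counter is shifted (over 20 mm) or lifted (distance of any of milk_jug, spoon, coffee_tin, glass from where it was at the start of the episode above 0.02 m).
It also fails if it takes over 38 s, if anything falls off the work surface, if the arm or the gripper's body presses on something with over 40 N, if the wrist force passes 120 N, or if a joint passes its speed limit or range.

## Working session

There is one attempt and no reset: what is moved stays moved. The work goes in short steps, Python scripts to look and compute and a tool call to move; the robot and the scene stay as the last step left them, time stands still between calls to the robot, and variables do not carry over. Pictures are saved under pics/ and viewed, about 8 in all and at most 12, crops included, and the job is handed in when it is done.

Besides the shell and the picture viewer there is one more tool, called after ">>>" as name(argument=value, ...), one argument or row to a line, values as JSON. carry_out: Moves the arm, as the interface text tells. Its arguments: {"type":"object","properties":{"steps":{"type":"array"},"gripper":{"type":"number"}},"required":["steps"]}

```bash
mkdir -p pics; cat > h.py <<'E'
import numpy as np, cv2
from rig import arm, imaging, job
def snap(n,f):
    c=imaging.read_camera(n); cv2.imwrite(f,cv2.cvtColor(c['img'],cv2.COLOR_RGB2BGR)); np.savez(f[:-4],**c); return c
def ray(c,u,v,z):
    R=np.array(c['attitude']);e=np.array(c['eye'])
    d=R@np.array([(u-c['cx'])/c['fx'],(v-c['cy'])/c['fy'],1]); return e+d*(z-e[2])/d[2]
def proj(c,p):
    q=np.array(c['attitude']).T@(np.array(p)-c['eye']); return [c['fx']*q[0]/q[2]+c['cx'],c['fy']*q[1]/q[2]+c['cy']]
E
python3 - <<'E'
from h import *
a=snap('scene','pics/s1.png');b=snap('top','pics/t1.png')
for c in (a,b): print(c['eye'],np.round(c['attitude'],3).tolist(),c['fx'])
o=arm.get_obs();print(o['clock'],o['tool_pos'],np.round(o['ee_rot'],3),o['width'])
cv2.imwrite('pics/t1b.png',cv2.resize(cv2.imread('pics/t1.png'),(800,600)))
E
```

```text
[1244.39774164  565.7174344  1025.58624755] [[-0.617, 0.555, -0.557], [0.786, 0.447, -0.426], [0.013, -0.701, -0.713]] 444.23191627875354
[ 301.3507478    32.06672994 1338.50160613] [[-0.017, -0.984, 0.176], [-1.0, 0.017, -0.004], [0.001, -0.176, -0.984]] 447.3032240265558
0.1 [301.17313397 603.60759466 233.71324555] [[ 0.895 -0.447 -0.001]
 [-0.447 -0.895 -0.001]
 [ 0.     0.001 -1.   ]] 87.46202972565031
```

View pics/t1b.png

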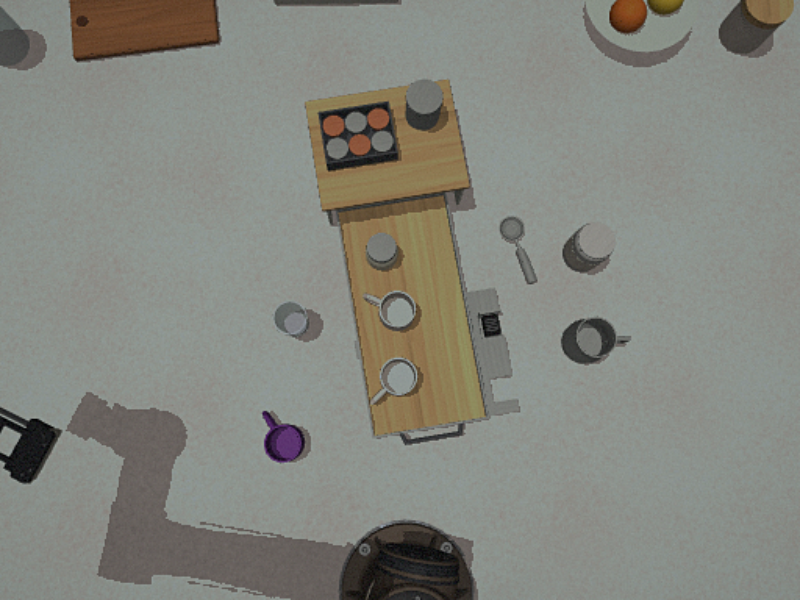

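View pics/s1.png

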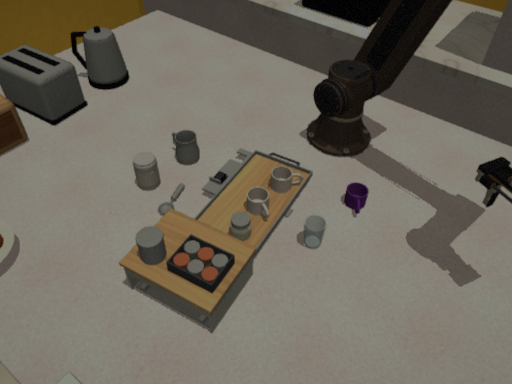

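The top view shows the catch pad near (490,323) in the 800x600 picture. The tray's right edge runs from (445,200) to (487,417), and the riser's front edge from (322,210) to (468,187). The jug and tin stand to the right, and the purple cup is a decoy.

```bash
python3 - <<'E'
from h import *
k=1.5625
c=dict(np.load('pics/t1.npz'));im=c['img'].max(axis=2)
m=np.zeros_like(im);m[195:220,303:325]=(im[195:220,303:325]<60)
M=cv2.moments(m,True);u,v=M['m10']/M['m00'],M['m01']/M['m00'];print(u,v,M['m00'])
P=ray(c,u,v,42);print('catch',P)
s=dict(np.load('pics/s1.npz'));print('in scene',proj(s,P))
im=s['img'].max(axis=2);m=np.zeros_like(im);m[168:188,208:230]=im[168:188,208:230]<60
M=cv2.moments(m,True);u,v=M['m10']/M['m00'],M['m01']/M['m00'];print(u,v,M['m00'],ray(s,u,v,42))
A=ray(c,487/k,417/k,46);B=ray(c,447/k,207/k,46);d=B-A;print('deck yaw',np.degrees(np.arctan2(d[1],d[0])))
A=ray(c,374/k,436/k,46);B=ray(c,342/k,225/k,46);d=B-A;print('deck yaw',np.degrees(np.arctan2(d[1],d[0])))
L=ray(c,322/k,210/k,120);R=ray(c,468/k,187/k,120);d=R-L;print('riser',L,R,np.degrees(np.arctan2(d[1],d[0]))+90,np.linalg.norm(d))
for n,p,z in(('jug',(597,333),95),('tin',(597,242),110),('spoon',(518,250),5)):print(n,ray(c,p[0]/k,p[1]/k,z))
E
```

```text
313.58730158730157 207.34920634920636 126.0
catch [ 473.65250924 -168.16192987   42.        ]
in scene [np.float64(219.0880376641187), np.float64(175.57334142251364)]
219.96521739130435 177.7913043478261 115.0 [ 479.79175228 -159.00180431   42.        ]
deck yaw 8.537592849438978
deck yaw 7.966032053764647
riser [676.36727469 138.86173454 120.        ] [ 715.36475581 -127.05012046  120.        ] 8.34327475917759 268.7562430227296
jug [ 447.07468323 -350.84519852   95.        ]
tin [ 610.85910666 -357.9190746   110.        ]
spoon [ 623.8071118  -235.19249369    5.        ]
```

>>> carry_out(
  steps=[
    [[0.448,0.341,0,0,0,-0.194],[0.448,0.341,0,0,0,-0.194],[0.448,0.341,0,0,0,-0.194],[0.448,0.341,0,0,0,-0.194],[0.448,0.341,0,0,0,-0.194],[0.448,0.341,0,0,0,-0.194],[0.448,0.341,0,0,0,-0.194],[0.448,0.341,0,0,0,-0.194]],
  ],
  gripper=0,
)

```text
clock: 1.1
tool_pos: [500.7, 196.3, 234.0]
ee_rot: [[0.99, 0.142, -0.001], [0.142, -0.99, -0.002], [-0.001, 0.002, -1.0]]
ft_force: [-0.0, 0.2, -0.1]
width: 13.2
```

```bash
cat >> h.py <<'E'
S=np.array([474.,-167,0]);Y=8.3
def st():  # stand axes
    a=np.radians(Y);return np.array([[np.cos(a),-np.sin(a),0],[np.sin(a),np.cos(a),0],[0,0,1]])
def go(x,y,ztip):  # normalised command to put the tip there, tool x along stand x, down
    from scipy.spatial.transform import Rotation as Ro
    o=arm.get_obs();R=np.array(o['ee_rot']);p=np.array(o['tool_pos'])
    t=S+st()@np.array([x,y,ztip+arm.finger_overhang]);T=st()@np.diag([1,-1,-1])
    print('clock',o['clock'],'stand tip',np.round(st().T@(p-S)-[0,0,arm.finger_overhang],1),'F',np.round(st().T@np.array(o['ft_force']),1),'w',o['width'],'j',np.round(o['joint_pos']))
    print('cmd',np.round(R.T@(t-p)/800,4).tolist(),np.round(Ro.from_matrix(R.T@T).as_rotvec()/np.pi,4).tolist())
E
python3 -c "
from h import *
go(-60,-3,150)"
```

```text
clock 1.1 stand tip [ 78.9 355.7 226. ] F [ 0.   0.2 -0.1] w 13.20829989865235 j [ 42.   8. -17.   0. -66.  56.]
cmd [-0.1726, 0.4485, 0.0959] [0.0005, 0.0004, -0.0006]
```

>>> carry_out(
  steps=[
    [[-0.17,0.45,0,0,0,0],[-0.17,0.45,0,0,0,0],[-0.17,0.45,0,0,0,0],[-0.17,0.45,0,0,0,0],[-0.17,0.45,0,0,0,0],[-0.17,0.45,0.05,0,0,0],[-0.17,0.45,0.095,0,0,0],[-0.17,0.45,0.095,0,0,0]],
  ],
)

```text
clock: 2.1
tool_pos: [414.5, -180.1, 155.9]
ee_rot: [[0.99, 0.14, -0.008], [0.14, -0.99, -0.001], [-0.008, 0.0, -1.0]]
ft_force: [-0.7, 0.9, -0.3]
width: 0.5
```

```bash
python3 -c "
from h import *
c=snap('wrist','pics/w1.png')
for p in [(0,0,42),(22,0,42),(-22,22,32),(22,22,32),(-22,-22,32)]: print(p,np.round(proj(c,S+st()@np.array(p))))
print(c['eye'],c['fx'])
go(3,-3,55)"
```

```text
(0, 0, 42) [248. 120.]
(22, 0, 42) [247.  92.]
(-22, 22, 32) [223. 145.]
(22, 22, 32) [221.  92.]
(-22, -22, 32) [273. 145.]
[ 490.03696802 -169.26602211  304.09335401] 312.08781092211694
clock 2.15 stand tip [-58.7  -4.3 150.1] F [ 0.6 -0.3  0.4] w 0.35450693274199474 j [  2.   3. -32.   0. -54.  96.]
cmd [0.0776, -0.002, 0.1185] [0.0005, 0.0014, -0.001]
```

View pics/w1.png

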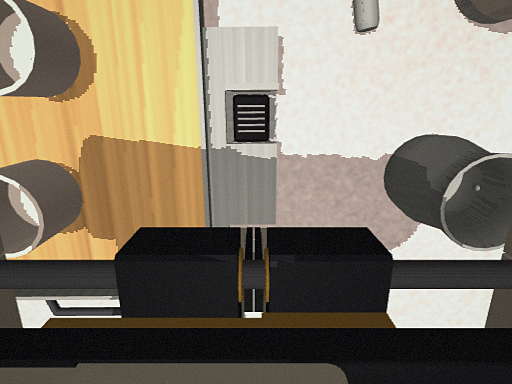

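Wrist view: the catch pad is centred at (251.5,118), against a prediction of (248,120), which puts it about 2 mm further along +x and 3 mm to the right. The strip's right edge is at about 276. I'll shift the estimate accordingly and check where the closed fingers project.

```bash
sed -i 's/S=np.array.*;Y/S=np.array([476.,-169.5,0]);Y/' h.py; python3 -c "
from h import *
c=dict(np.load('pics/w1.npz'));o=arm.get_obs();R=np.array(o['ee_rot']);p=np.array(o['tool_pos'])
for q in [(9.5,21,8),(9.5,-21,8),(-9.5,21,8),(9.5,21,-40),(9.5,-21,-40)]: print(q,np.round(proj(c,p+R@np.array(q))))
u=ray(c,251.5,118,42);print(np.round(st().T@(u-S),1))
for n,q,z in(('jugL',(384,180),95),('cupR',(95,60),32)):print(n,np.round(st().T@(ray(c,*q,z)-S)))
go(3,-3,60)"
```

```text
(9.5, 21, 8) [293. 227.]
(9.5, -21, 8) [214. 227.]
(-9.5, 21, 8) [292. 259.]
(9.5, 21, -40) [308. 275.]
(9.5, -21, -40) [199. 275.]
[-0.1 -0.3 42. ]
jugL [-39. -92.  95.]
cupR [ 46. 126.  32.]
clock 2.15 stand tip [-60.3  -1.5 150.1] F [ 0.6 -0.3  0.4] w 0.35450693274199474 j [  2.   3. -32.   0. -54.  96.]
cmd [0.0796, 0.0014, 0.1122] [0.0005, 0.0014, -0.001]
```

```bash
python3 -c "
from h import *
c=snap('scene','pics/s2.png');d=snap('top','pics/t2.png')
o=arm.get_obs();p=np.array(o['tool_pos'])
a=np.array(proj(c,p+[0,0,-8]));b=np.array(proj(d,p+[0,0,-8]));print(a,b)
f=lambda c,a:cv2.resize(c['img'][int(a[1])-60:int(a[1])+50,int(a[0])-36:int(a[0])+37][:,:,::-1],None,fx=5.4,fy=5.4,interpolation=cv2.INTER_CUBIC)
i=np.hstack([f(c,a),f(d,b)]);print(i.shape);cv2.imwrite('pics/z2.png',i)
"
```

```text
[226.5288406  139.21891886] [324.71989277 222.24027915]
(594, 788, 3)
```

View pics/z2.png

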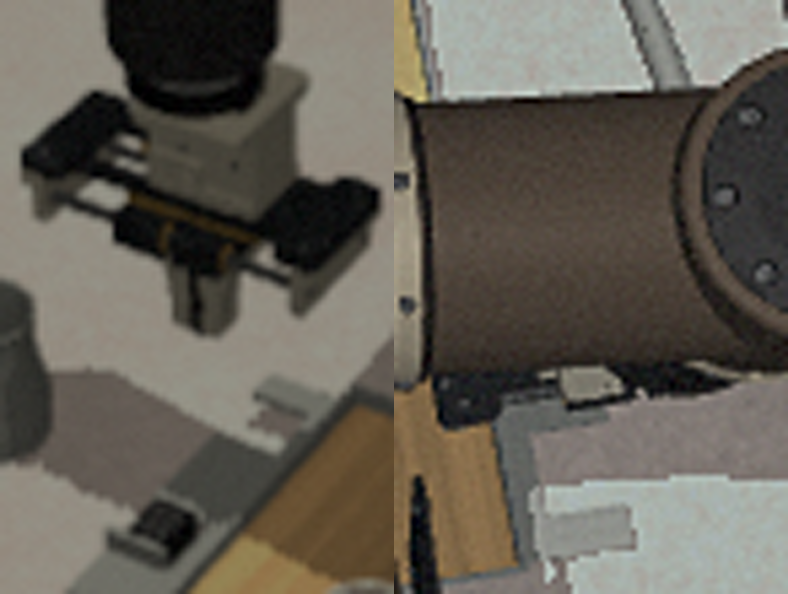

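The view shows narrow grey fingertips, about 42 mm across, below the wide carriers. They are aligned with the catch and the body clears the jug.

>>> carry_out(
  steps=[
    [[0.08,0.0015,0.06,0,0,0],[0.08,0.0015,0.112,0,0.0014,0],[0.08,0.0015,0.112,0,0.0014,0],[0.08,0.0015,0.112,0,0.0014,0],[0.08,0.0015,0.12,0,0.0014,0],[0.08,0.0015,0.128,0,0.0014,0],[0.08,0.0015,0.128,0,0.0014,0],[0.08,0.0015,0.128,0,0.0014,0]],
  ],
)

```text
clock: 3.25
tool_pos: [482.2, -171.4, 57.9]
ee_rot: [[0.99, 0.143, 0.005], [0.143, -0.99, -0.002], [0.005, 0.002, -1.0]]
ft_force: [0.2, -0.1, -0.1]
width: 0.4
```

```bash
python3 -c "
from h import *
c=snap('wrist','pics/w2.png')
go(3,-3,23)"
```

```text
clock 3.3 stand tip [ 5.9 -2.7 49.9] F [-0.1 -0.1 -0. ] w 0.5665081900910034 j [  3.  16. -33.   0. -41.  96.]
cmd [-0.0038, 0.0002, 0.0336] [0.0008, -0.0016, -0.0003]
```

View pics/w2.png

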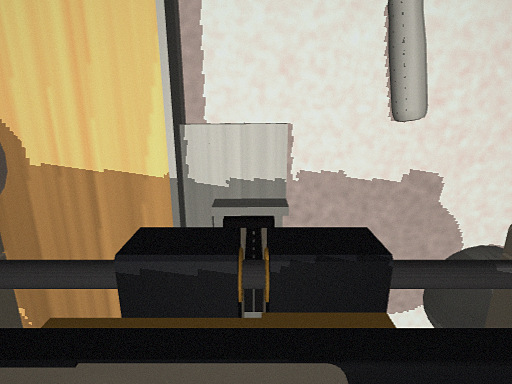

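The wrist view shows the tab's bright top edge at rows 200–207 (columns 213–287), with the fingers just behind it over the pad. Pressing now.

>>> carry_out(
  steps=[
    [[-0.0036,0,0.006,0,-0.0016,0],[-0.0036,0,0.012,0,-0.0016,0],[-0.0036,0,0.018,0,-0.0016,0],[-0.0036,0,0.023,0,-0.0016,0],[-0.0036,0,0.028,0,-0.0016,0],[-0.0036,0,0.0325,0,-0.0016,0],[-0.0036,0,0.0335,0,-0.0016,0],[-0.0036,0,0.0335,0,-0.0016,0]],
  ],
)

```text
clock: 4.3
tool_pos: [479.3, -171.9, 31.0]
ee_rot: [[0.99, 0.143, -0.0], [0.143, -0.99, -0.003], [-0.001, 0.002, -1.0]]
ft_force: [-2.2, 0.4, 5.7]
width: 0.4
```

```bash
python3 -c "
from h import *
go(3,-3,22.5)
"
```

```text
clock 4.3 stand tip [ 2.9 -2.8 23. ] F [-2.1  0.7  5.7] w 0.401593243909165 j [  3.  18. -34.   0. -37.  96.]
cmd [0.0001, 0.0002, 0.0006] [0.0008, 0.0002, -0.0003]
```

>>> carry_out(
  steps=[
    [[0,0,0.0012,0,0,0],[0,0,0.0012,0,0,0],[0.004,0,0.0012,0,0,0],[0.008,0,0.0012,0,0,0],[0.012,0,0.0012,0,0,0],[0.016,0,0.0012,0,0,0],[0.02,0,0.0012,0,0,0],[0.024,0,0.0012,0,0,0]],
  ],
)

```text
clock: 5.3
tool_pos: [495.7, -169.4, 29.5]
ee_rot: [[0.99, 0.143, -0.005], [0.143, -0.99, -0.003], [-0.005, 0.002, -1.0]]
ft_force: [-7.8, -0.6, 8.4]
width: 0.7
```

```bash
python3 -c "
from h import *
go(130,-3,30)
"
```

```text
clock 5.3 stand tip [19.5 -2.7 21.5] F [-7.8  0.5  8.4] w 0.7080725296705368 j [  3.  20. -32.   0. -38.  95.]
cmd [0.1381, 0.0001, -0.0114] [0.0006, 0.0017, -0.0005]
```

>>> carry_out(
  steps=[
    [[0.006,0,0,0,0.0017,0],[0.012,0,0,0,0.0017,0],[0.018,0,0,0,0.0017,0],[0.024,0,-0.003,0,0.0017,0],[0.03,0,-0.007,0,0.0017,0],[0.036,0,-0.011,0,0.0017,0],[0.042,0,-0.011,0,0.0017,0],[0.048,0,-0.011,0,0.0017,0]],
  ],
)

```text
clock: 6.3
tool_pos: [530.2, -163.9, 36.2]
ee_rot: [[0.99, 0.142, -0.007], [0.142, -0.99, -0.001], [-0.007, 0.0, -1.0]]
ft_force: [-6.8, -0.6, -1.5]
width: 0.7
```

```bash
python3 -c "
from h import *
go(130,-3,31)
"
```

```text
clock 6.3 stand tip [54.4 -2.3 28.2] F [-6.8  0.4 -1.5] w 0.6989411341551978 j [  3.  22. -28.   0. -41.  95.]
cmd [0.0944, 0.0007, -0.0041] [0.0001, 0.0022, -0.0009]
```

>>> carry_out(
  steps=[
    [[0.007,0,-0.003,0,0.002,0],[0.014,0,-0.003,0,0.002,0],[0.021,0,-0.003,0,0.002,0],[0.028,0,-0.003,0,0.002,0],[0.035,0,-0.003,0,0.002,0],[0.042,0,-0.003,0,0.002,0],[0.049,0,-0.003,0,0.002,0],[0.055,0,-0.003,0,0.002,0]],
  ],
)

```text
clock: 7.3
tool_pos: [570.6, -157.6, 36.6]
ee_rot: [[0.99, 0.141, -0.007], [0.141, -0.99, 0.0], [-0.007, -0.001, -1.0]]
ft_force: [-5.8, 0.7, -0.2]
width: 0.0
```

```bash
python3 -c "
from h import *
go(134,-3,31)
"
```

```text
clock 7.3 stand tip [95.3 -1.9 28.6] F [-5.6  1.6 -0.2] w 0.035441136631551545 j [  3.  24. -23.  -0. -43.  95.]
cmd [0.0483, 0.0012, -0.0034] [-0.0003, 0.0021, -0.0012]
```

>>> carry_out(
  steps=[
    [[0.011,0.001,-0.003,0,0.002,0],[0.018,0.001,-0.003,0,0.002,0],[0.025,0.001,-0.003,0,0.002,0],[0.032,0.001,-0.003,0,0.002,0],[0.039,0.001,-0.003,0,0.002,0],[0.044,0.001,-0.003,0,0.002,0],[0.048,0.001,-0.003,0,0.002,0],[0.05,0.001,-0.003,0,0.002,0]],
  ],
)

```text
clock: 8.3
tool_pos: [606.1, -152.7, 36.9]
ee_rot: [[0.99, 0.14, -0.009], [0.14, -0.99, 0.001], [-0.009, -0.003, -1.0]]
ft_force: [-12.5, 0.6, 5.9]
width: 0.1
```

```bash
python3 -c "
from h import *
go(134,-3,31)
"
```

```text
clock 8.3 stand tip [131.1  -2.2  28.9] F [-12.3   2.4   5.9] w 0.12145865838543517 j [  4.  27. -18.  -0. -45.  94.]
cmd [0.0036, 0.001, -0.0026] [-0.0008, 0.0028, -0.0015]
```

>>> carry_out(
  steps=[
    [[0.005,0,-0.002,0,0.002,0],[0.008,0,-0.002,0,0.002,0],[0.01,0,-0.002,0,0.002,0],[0.01,0,-0.002,0,0.002,0]],
  ],
)

```text
clock: 8.8
tool_pos: [606.1, -152.6, 37.0]
ee_rot: [[0.99, 0.138, -0.017], [0.138, -0.99, 0.002], [-0.017, -0.004, -1.0]]
ft_force: [-21.7, -1.3, 13.1]
width: 0.5
```

```bash
python3 -c "
from h import *
go(128,-3,32)
"
```

```text
clock 8.8 stand tip [131.2  -2.1  29. ] F [-21.7   1.8  13.1] w 0.48468975327548847 j [  4.  27. -18.  -0. -46.  94.]
cmd [-0.004, 0.0011, -0.0037] [-0.0014, 0.0054, -0.002]
```

The tray is against its stop: no motion as the force grew to 22 N. Backing off and lifting.

>>> carry_out(
  steps=[
    [[-0.006,0,-0.002,0,0.005,0],[-0.01,0,-0.004,0,0.005,0],[-0.012,0,-0.015,0,0.005,0],[-0.012,0,-0.06,0,0.005,0],[-0.012,0,-0.12,0,0.005,0],[-0.03,0,-0.18,0,0.005,0],[-0.1,0,-0.2,0,0.005,0],[-0.16,0,-0.2,0,0.005,0]],
  ],
)

```text
clock: 9.8
tool_pos: [482.4, -170.7, 201.6]
ee_rot: [[0.99, 0.139, 0.003], [0.139, -0.99, 0.004], [0.004, -0.003, -1.0]]
ft_force: [-0.6, -0.6, -0.5]
width: 0.7
```

```bash
python3 -c "
from h import *
go(0,0,200)
d=snap('top','pics/t3.png');c=snap('wrist','pics/w3.png')
cv2.imwrite('pics/z3.png',np.hstack([cv2.resize(d['img'][100:330,160:430],(400,341)),cv2.resize(c['img'],(400,341))])[:,:,::-1])
"
```

```text
clock 9.8 stand tip [  6.2  -2.1 193.6] F [-0.7 -0.5 -0.5] w 0.6508028325644106 j [  2.   7. -22.  -0. -61.  96.]
cmd [-0.0077, -0.0027, -0.0081] [-0.0011, -0.0011, -0.0018]
```

View pics/z3.png

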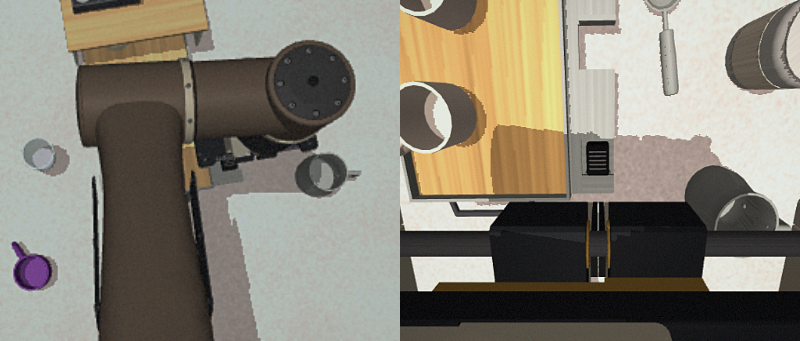

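The wrist view (right half) shows the pad in the front notch at (598,157) and both visible cups standing. I'll move the arm clear, view everything, and measure the pad's height.

>>> carry_out(
  steps=[
    [[-0.02,0.07,-0.07,0,0,0],[-0.03,0.14,-0.14,0,0,0],[-0.03,0.21,-0.2,0,0,0],[-0.03,0.28,-0.2,0,0,0],[-0.03,0.35,-0.2,0,0,0],[-0.03,0.35,-0.2,0,0,0]],
  ],
)

```text
clock: 10.65
tool_pos: [494.1, -455.5, 359.8]
ee_rot: [[0.991, 0.135, 0.002], [0.135, -0.991, 0.004], [0.002, -0.004, -1.0]]
ft_force: [1.2, -0.1, -0.8]
width: 0.6
```

```bash
python3 -c "
from h import *
c=dict(np.load('pics/w3.npz'))
for z in (21,42): print('pad rows/cols expected z',z,np.round([proj(c,S+st()@np.array(p)) for p in [(19,15,z),(-19,-15,z)]],1).tolist())
g=c['img'].max(axis=2).astype(int);m=(g[150:205,235:290]<70);r,k=np.nonzero(m);print('seen rows',r.min()+150,r.max()+150,'cols',k.min()+235,k.max()+235)
d=snap('top','pics/t4.png');s=snap('scene','pics/s4.png')
cv2.imwrite('pics/z4.png',np.hstack([cv2.resize(d['img'][40:330,160:430],(400,430)),cv2.resize(s['img'][100:320,110:315],(400,430),interpolation=cv2.INTER_CUBIC)])[:,:,::-1])
"
```

```text
pad rows/cols expected z 21 [[238.7, 158.1], [266.8, 192.3]]
pad rows/cols expected z 42 [[237.7, 161.6], [267.6, 197.9]]
seen rows 159 197 cols 235 272
```

View pics/z4.png

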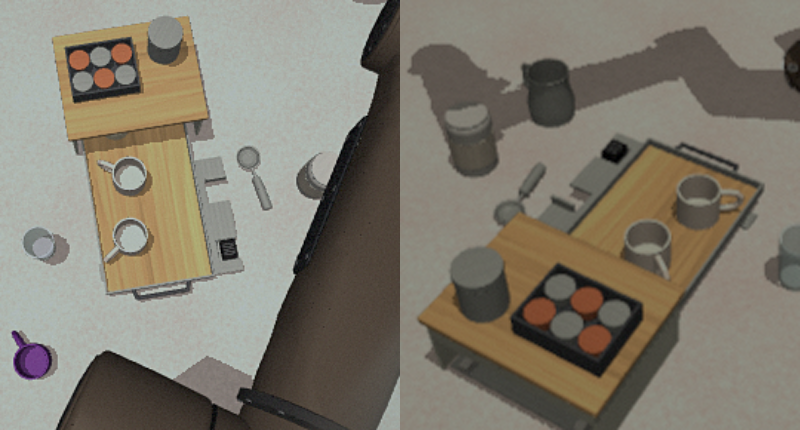

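Everything in view stands in place. The tray is home with its catch in the front notch, and the jar is now under the riser. The pad's lower edge is at row 197, against 198 expected if up and 192 if down.

```bash
python3 -c "
from h import *
print(arm.get_obs()['ft_force'],job.sign_off())"
```

```text
the job is handed in; nothing more can be done
[0.33181799 0.31101812 0.4219824 ] None
```

I pressed the catch down with the closed fingertips, pushed the tray in by its tab until it hit its stop, then lifted clear and handed the job in at about 10.8 s.

**Pressing:** the contact force was 5.7 N just before pushing and 8.4 N at the hard stop, with the fingertip about 21.5 mm above the counter.

**Tray home:** the fingers stopped at stand x = 131 mm and did not move as the push rose to 22 N. I expected about 133.5 mm, which is within the position error.

**Catch up:** the last pictures show the pad in the front notch. Its lower edge fits the raised height (row 197 seen, 198 expected if up, 192 if down). Its upper edge (row 159) fits the lowered height slightly better, so this rests on the lower edge and on the scene view, where the pad looks raised.

**Other things:** both cups stand upright on the tray, and the jug, tin, spoon and glass look unmoved. I judged these by eye and did not measure how far anything shifted.

**Not checked:** the sugar jar is hidden under the riser after the push, so I could not confirm it is still standing. No unexpected forces showed up during the push.

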